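# Count three blue buttons through the gate of the sorting tray

### The job

Count the three blue buttons out of the sorting tray: with your fingertips sweep them along the felt and through the narrow gate, one at a time, so that each drops into the catch slot behind it. Slide them lightly, never pinching or picking up a button. Leave the two terracotta buttons lying in the tray and do not disturb the things around it.

Things in the scene. Friction and masses are not known exactly. Their poses are not given: they have to be found in the camera images.
- tray: Wooden sorting tray, fixed. Origin: on the table top under the middle of the floor's lip in the gate; x points out through the gate to the catch slot, y left seen along x, z up. Its pale felt floor is 55 mm above the table, from x = -250 mm to the lip at x = 0, and y from -132 to +132 mm inside the walls, which stand 12 mm above the felt and are 8 mm thick.
- gate (a point): Middle of the gate, on the lip of the felt floor (55 mm above the table), axes as the tray. The gate is a 40 mm wide opening (y -20 to +20 mm) between two brass posts in the 6 mm thick front wall (x -6 to 0 mm). The floor ends at this lip: a button whose centre is pushed past it tips over and drops into the slot by itself.
- slot (a point): Middle of the bottom of the catch slot, axes as the tray: an open-topped pocket right behind the gate, 60 mm along x by 120 mm along y inside. Its bottom is 5 mm above the table, 50 mm below the felt; its outer walls stand 55 mm above the table.
- fence_left (a point): Outer end of the left (+y) raked fence, on the felt against the side wall. The fence's straight inner face runs from here to the gate post (x -6, y +20 mm in the tray's frame); it is 12 mm high, as the walls.
- fence_right (a point): Outer end of the right (-y) raked fence, on the felt against the side wall. The fence's straight inner face runs from here to the gate post (x -6, y -20 mm in the tray's frame); it is 12 mm high, as the walls.
- blue_a_center (a point): Blue ceramic button with four holes, a flat round disc 30 mm across and 9 mm thick, about 14 g, lying flat on the felt; this point is its centre, half-way up (59.5 mm above the table at the start).
- blue_b_center (a point): Blue ceramic button with four holes, a flat round disc 30 mm across and 9 mm thick, about 14 g, lying flat on the felt; this point is its centre, half-way up (59.5 mm above the table at the start).
- blue_c_center (a point): Blue ceramic button with four holes, a flat round disc 30 mm across and 9 mm thick, about 14 g, lying flat on the felt; this point is its centre, half-way up (59.5 mm above the table at the start).
- terra_a_center (a point): Terracotta (orange-brown) ceramic button with four holes, a flat round disc 30 mm across and 9 mm thick, about 14 g, lying flat on the felt; this point is its centre, half-way up (59.5 mm above the table at the start). To stay in the tray.
- terra_b_center (a point): Terracotta (orange-brown) ceramic button with four holes, a flat round disc 30 mm across and 9 mm thick, about 14 g, lying flat on the felt; this point is its centre, half-way up (59.5 mm above the table at the start). To stay in the tray.
- reel_red: Bystander: wooden reel of red thread standing upright beside the slot, 32 mm across, 40 mm high; origin at the centre of its underside.
- reel_cream: Bystander: wooden reel of cream thread standing upright beside the slot, 32 mm across, 40 mm high; origin at the centre of its underside.
- thimble: Bystander: brass thimble, 19 mm across, 24 mm high; origin at the centre of its underside.
- pincushion: Bystander: round grey pincushion with pins, 80 mm across, 50 mm high with its pins, beyond the slot; origin at the centre of its underside.
- bobbin: Bystander: dark wooden lace bobbin lying behind the tray, 105 mm long along its x axis, 16 mm thick; origin at the middle of its underside.
- scissors: Bystander: small embroidery scissors lying flat behind the tray, about 105 mm long along its x axis, 8 mm high; origin on the table under the pivot.
Things that resemble listed ones, but are neither listed nor needed, are in the scene too. What is shaped like the part that bears blue_b_center but turquoise is not meant.

How it is judged:
On the way, in this order (a step that is already met when the one before it is completed fails the run):
1. one blue button has dropped into the catch slot (((x of blue_a_center in the frame of tray between 0.002 and 0.062 m and y of blue_a_center in the frame of tray between -0.062 and 0.062 m and z of blue_a_center in the frame of tray below 0.051 m) or (x of blue_b_center in the frame of tray between 0.002 and 0.062 m and y of blue_b_center in the frame of tray between -0.062 and 0.062 m and z of blue_b_center in the frame of tray below 0.051 m) or (x of blue_c_center in the frame of tray between 0.002 and 0.062 m and y of blue_c_center in the frame of tray between -0.062 and 0.062 m and z of blue_c_center in the frame of tray below 0.051 m))), for 0.2 s.
2. a second blue button has dropped in, after the first ((((x of blue_a_center in the frame of tray between 0.002 and 0.062 m and y of blue_a_center in the frame of tray between -0.062 and 0.062 m and z of blue_a_center in the frame of tray below 0.051 m) and (x of blue_b_center in the frame of tray between 0.002 and 0.062 m and y of blue_b_center in the frame of tray between -0.062 and 0.062 m and z of blue_b_center in the frame of tray below 0.051 m)) or ((x of blue_a_center in the frame of tray between 0.002 and 0.062 m and y of blue_a_center in the frame of tray between -0.062 and 0.062 m and z of blue_a_center in the frame of tray below 0.051 m) and (x of blue_c_center in the frame of tray between 0.002 and 0.062 m and y of blue_c_center in the frame of tray between -0.062 and 0.062 m and z of blue_c_center in the frame of tray below 0.051 m)) or ((x of blue_b_center in the frame of tray between 0.002 and 0.062 m and y of blue_b_center in the frame of tray between -0.062 and 0.062 m and z of blue_b_center in the frame of tray below 0.051 m) and (x of blue_c_center in the frame of tray between 0.002 and 0.062 m and y of blue_c_center in the frame of tray between -0.062 and 0.062 m and z of blue_c_center in the frame of tray below 0.051 m)))), for 0.2 s.
3. the third blue button has dropped in, after the second (x of blue_a_center in the frame of tray between 0.002 and 0.062 m and y of blue_a_center in the frame of tray between -0.062 and 0.062 m and z of each of blue_a_center, blue_b_center, blue_c_center in the frame of tray below 0.051 m and x of blue_b_center in the frame of tray between 0.002 and 0.062 m and y of blue_b_center in the frame of tray between -0.062 and 0.062 m and x of blue_c_center in the frame of tray between 0.002 and 0.062 m and y of blue_c_center in the frame of tray between -0.062 and 0.062 m), for 0.2 s.
At the end, for the whole second after the job is handed in: All three blue buttons lie at rest in the catch slot (centres inside the pocket, at least 4 mm below the felt's level) and both terracotta buttons lie flat and at rest on the felt, inside the tray, with their centres at least 8 mm short of the lip (all of step 3 and x of terra_a_center in the frame of tray between -0.252 and -0.008 m and y of terra_a_center in the frame of tray between -0.134 and 0.134 m and z of terra_a_center in the frame of tray between 0.055 and 0.065 m and x of terra_b_center in the frame of tray between -0.252 and -0.008 m and y of terra_b_center in the frame of tray between -0.134 and 0.134 m and z of terra_b_center in the frame of tray between 0.055 and 0.065 m and linear speed of each of blue_a, blue_b, blue_c, terra_a, terra_b below 0.03 m/s); the robot touches nothing.
It fails at once if a button is picked up: its centre rises more than 11 mm above where it lies on the felt (height (world z) of any of blue_a_center, blue_b_center, blue_c_center, terra_a_center, terra_b_center above 0.071 m).
It fails at once if a button is pinched or pressed hard: the fingers bear on it with more than 20 N (contact force between the fingers and blue_a above 20 N or contact force between the fingers and blue_b above 20 N or contact force between the fingers and blue_c above 20 N or contact force between the fingers and terra_a above 20 N or contact force between the fingers and terra_b above 20 N).
It fails at once if a terracotta button goes out through the gate (x of any of terra_a_center, terra_b_center in the frame of tray above -0.002 m).
It fails at once if a thing standing or lying around the tray is moved by more than 15 mm (distance of any of reel_red, reel_cream, thimble, pincushion, bobbin, scissors from where it was at the start of the episode above 0.015 m).
It also fails if it takes over 64 s, if anything falls off the work surface, if the arm or the gripper's body presses on something with over 40 N, if the wrist force passes 120 N, or if a joint passes its speed limit or range.

### The arm

A 6-joint arm with a two-finger parallel gripper is mounted at the origin on the work surface. World frame = base frame: x ahead of the robot, y to its left, z up, the work surface at z = 0. Lengths are in m, angles in rad, forces in N, time in s.
With the tool pointing down it reaches from about 0.225 to 0.875 m from the base axis. Payload 3.4 kg.
Tool frame: the origin (TCP) lies at the very end of the fingers, on their centre line; the grasp point (between the pads) lies r.pinch_z behind it (r.pinch_z is the distance from the TCP to the grasp point, in m); z points along the fingers, y is the line along which they close (so a half turn about z gives the same grasp; the last joint's range is limited). The gripper opens to 85 mm and grips with 20 to 120 N. Pads are 22 mm wide; open, the fingers measure 114 mm over their backs; the gripper's body (76 mm by 85 mm) begins 54 mm behind the grasp point. The pads swing forward as they close: fully open they stand 13 mm farther back than shut.
Start: joints at [1.223, 0.276, 1.505, -0, 1.361, -0.121], TCP at [0.129, 0.56, 0.231] pointing down, gripper open.
Joint ranges: [-2.89, 2.89], [-0.75, 2.08], [0.22, 2.7], [-1.18, 4.32], [0.11, 2.71], [-2.7, 2.7]. Speed limits (rad/s): [2.57, 2.57, 3.14, 3.14, 3.14, 3.14].

### API

Orientations are given as a unit quaternion [x, y, z, w].
In Python, from bench import status, optics, ticket, models, r gives the robot as it stands.
- The arm moves only by the tool apply_moves, never from a script. Its argument "plan" is a list of rows, each a list of 2 entries, a list of its own where there are three numbers: the shift along the tool's x, y, z normalised to -1 to 1, where 1 is 30 cm, then the turn, a rotation vector about the tool's x, y, z normalised to -1 to 1, where 1 is 90 degrees. In form: [[[tx, ty, tz], [wx, wy, wz]], ...]. A call has exactly 5 rows; each row is the pose to reach, as a shift and turn from the pose commanded when the call began, along the tool's axes at that moment; what a row does not reach only later rows make up. A row lasts 1/8 s, in which the tool goes at most 62.5 mm and 10.7 degrees, less where a joint would pass 70% of its speed; a pose out of reach is approached as far as the arm can. A call with a number of a shift or a turn outside -1 to 1 is refused whole. A call with a gripper value outside its range is refused whole. "hand" is the opening, from 0 (shut) to 1 (fully open), set as the call begins (left out, the last holds). The fingers move at their own pace and stop on an object; "grip_force" is the grip in N (left out, the last holds). Time passes only in rows, so rows that repeat a pose let the fingers close, or fill a call up. It gives the time, the measured TCP pose, the force, the opening and the grip force at its end, in the units of the state.
- status.get_state(): the state, without advancing time (a new reading comes with each control period).
- optics.read_camera(name): name is "side" or "top" or "wrist"; returns the picture (480x640x3 uint8, red, green, blue); there is no depth.
- optics.get_calibration(name): a dict with "fx", "fy", "cx", "cy" (pixels), "cam_to_world" (4x4, takes a point from camera to world coordinates). Camera axes: x right, y up, looking along -z (the intrinsics and any distortion apply to the point x, -y, -z); pixel columns grow to the right and rows downward; lengths in m; the calibration is good to about 2 mm. A picture is of the moment at which its call begins: read the wrist's pose just before it. get_calibration takes no time and is no camera call; for the wrist camera it gives the pose at the moment of the call.
- ticket.sign_off(): hands the job in; it is judged then, once.
Trained networks look in the newest picture that a camera, given by its name, has taken for a name from the list of things; names that differ only in an ending like _2 or _b are one class to them, and where a whole thing is asked for, a point or a joint stands for the part that bears it (a point fixed in the world has none). Each returns a list of dicts, best first, with "score" (0 to 1); they miss things now and then, are a little off and sometimes report something else, mostly with a low value. They report only what shows in the picture. A call takes as long as a camera call. They do not tell look-alikes from the thing itself.
- models.silhouettes(camera, name): "pixels" (480x640 bool, what is visible of it) and "xy" ([column, row] in pixels, amid what is visible of it).
- models.tip_of(camera, name): "xy" ([column, row] in pixels: a listed point, or the origin of a listed thing).
The state is a dict: "clock": time; "joint_positions": joint angles; "qd": joint speeds; "tau": joint torques, N m; "ee_pos": TCP position; "tool_rot": TCP orientation; "wrist_force": force on the tool from outside, world axes, zero at the start; "torque": the same for the moment, N m; "opening": opening from 0.0 (shut) to 1.0 (fully open); "grasp_force": force on a finger pad.
Only numpy, scipy, OpenCV 4.12 (cv2) and the standard library are available. Lean on these libraries where they do the work, as an engineer would, in place of code of your own. Each camera call takes 0.05 s, during which the arm holds its last target. There are 200 camera calls.

## Working session

There is one attempt and no reset: what is moved stays moved. The work goes in short steps, Python scripts to look and compute and a tool call to move; the robot and the scene stay as the last step left them, time stands still between calls to the robot, and variables do not carry over. Pictures are saved under pics/ and viewed, at most 10 in all, crops included, and the job is handed in when it is done.

Besides the shell and the picture viewer there is one more tool, called after "Emit:" by a JSON object that holds its "method" and its "body", one argument or row to a line. apply_moves: Moves the arm, as the interface text tells. Its arguments: {"type":"object","properties":{"plan":{"type":"array","items":{"type":"array"}},"hand":{"type":"number"},"grip_force":{"type":"number"}},"required":["plan"]}

```bash
mkdir -p pics; ls; cat > h.py <<'E'
import numpy as np, cv2
from bench import status, optics, ticket, models, r
def snap(cam,fn=None):
    im=optics.read_camera(cam)
    if fn: cv2.imwrite('pics/'+fn,cv2.cvtColor(im,cv2.COLOR_RGB2BGR))
    return im
def p2w(cam,xy,z,c=None):
    c=c or optics.get_calibration(cam); T=np.array(c['cam_to_world'])
    d=T[:3,:3]@np.array([(xy[0]-c['cx'])/c['fx'],-(xy[1]-c['cy'])/c['fy'],-1]); o=T[:3,3]
    return o+d*(z-o[2])/d[2]
E
python3 - <<'E'
from h import *
c=optics.get_calibration('top');print(c, r.pinch_z)
snap('top','top0.png')
print(status.get_state()['ee_pos'],status.get_state()['tool_rot'])
for n,z in [('tray',0),('gate',.055),('slot',.005),('fence_left',.055),('fence_right',.055),('blue_a_center',.0595),('terra_a_center',.0595)]:
    for d in models.tip_of('top',n): print(n,np.round(d['score'],2),np.round(d['xy'],1),p2w('top',d['xy'],z).round(4))
E
```

```text
pics
{'fx': 461.6816801280288, 'fy': 461.6816801280288, 'cx': 321.11483008586856, 'cy': 241.28167889670416, 'cam_to_world': array([[ 0.00966056,  0.99814028, -0.06018853,  0.52743666],
       [-0.99989368,  0.01029995,  0.01032204, -0.00284854],
       [ 0.01092278,  0.06008241,  0.99813366,  0.79791783],
       [ 0.        ,  0.        ,  0.        ,  1.        ]])} 0.0187
[0.12911654 0.55979523 0.23045867] [ 1.13163035e-01  9.93576033e-01 -8.65460587e-04 -2.13525270e-04]
tray 0.6 [256.1 240.1] [0.5764 0.1013 0.    ]
tray 0.17 [350.9 213.6] [ 0.6243 -0.0624  0.    ]
gate 0.74 [256.1 236.6] [0.5787 0.0943 0.055 ]
gate 0.52 [194.6 282.7] [0.5038 0.1911 0.055 ]
slot 0.81 [243.  234.8] [0.585  0.1233 0.005 ]
fence_left 0.89 [273.6 326.9] [0.4349 0.0638 0.055 ]
fence_left 0.47 [303.5 159.2] [0.7059 0.0195 0.055 ]
fence_right 0.6 [304.7 160.9] [0.7031 0.0175 0.055 ]
fence_right 0.6 [256.  237.1] [0.5779 0.0944 0.055 ]
blue_a_center 0.63 [370.8 256.7] [ 0.5481 -0.0903  0.0595]
blue_a_center 0.27 [348.4 288.4] [ 0.4972 -0.0547  0.0595]
terra_a_center 0.5 [352.3 216.1] [ 0.6131 -0.0603  0.0595]
```

```bash
python3 - <<'E'
import cv2
im=cv2.imread('pics/top0.png'); cv2.imwrite('pics/top0c.png',cv2.resize(im[120:400,160:530],None,fx=2.1,fy=2.1,interpolation=cv2.INTER_CUBIC))
E
```

```text
(no output)
```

View pics/top0c.png

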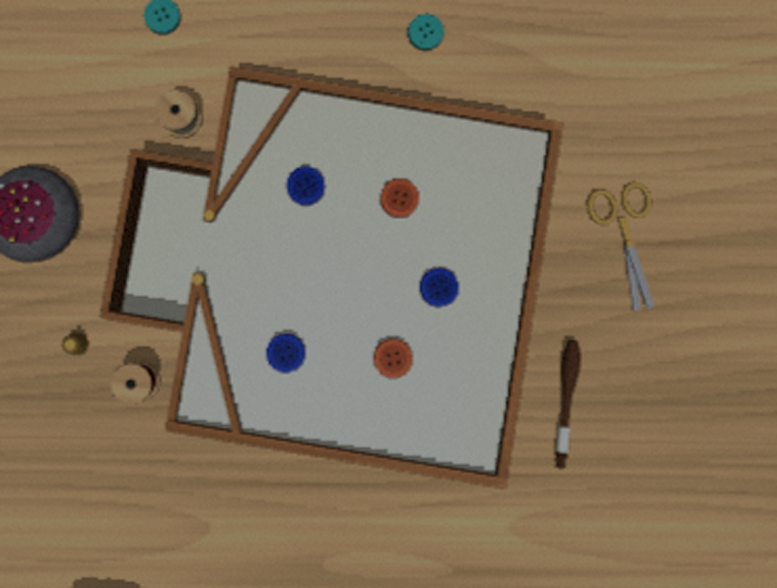

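The top view shows three blue buttons inside the tray: crop px (306,185), (439,287) and (285,352). The terracotta ones are at (399,197) and (393,358), and the gate posts are at (209,215) and (198,279). The turquoise look-alikes lie outside the tray, at (162,15) and (426,31), so the three dark blue ones are the targets. Next I'll measure by colour and fit the tray frame.

```bash
cat >> h.py <<'E'
def blobs(im):
    h=cv2.cvtColor(im,cv2.COLOR_RGB2HSV); out={}
    for n,lo,hi in [('blue',(112,120,60),(128,255,255)),('terra',(3,130,120),(11,255,255))]:
        m=cv2.inRange(h,lo,hi); m=cv2.morphologyEx(m,cv2.MORPH_CLOSE,np.ones((5,5)))
        N,_,s,c=cv2.connectedComponentsWithStats(m)
        out[n]=[(c[i],s[i][4]) for i in range(1,N) if s[i][4]>80]
    return out
E
python3 - <<'E'
from h import *
im=cv2.cvtColor(cv2.imread('pics/top0.png'),cv2.COLOR_BGR2RGB)
f=lambda u,v:(160+u/2.1,120+v/2.1)
P=np.array([p2w('top',f(*p),.067)[:2] for p in [(562,124),(503,486),(233,66),(168,430),(209,215),(198,279)]])
Q=np.array([(-.258,-.14),(-.258,.14),(0,-.14),(0,.14),(-.003,-.022),(-.003,.022)])
pc,qc=P.mean(0),Q.mean(0);U,S,V=np.linalg.svd((Q-qc).T@(P-pc));R=(U@V).T
t=pc-R@qc;print('R',R,'t',t,'yaw',np.degrees(np.arctan2(R[1,0],R[0,0])));print('resid mm',((P-(Q@R.T+t))*1e3).round(1))
np.savez('tray.npz',R=R,t=t)
for n,l in blobs(im).items():
    for c,a in l:
        w=p2w('top',c,.0635)[:2];print(n,c.round(),a,w.round(4),'tray mm',((w-t)@R*1e3).round(1))
for n,p in [('L',(237,432)),('R',(297,88))]: print('fence',n,((p2w('top',f(*p),.067)[:2]-t)@R*1e3).round(1))
for n in('fence_left','fence_right','gate','slot'):print
print(status.get_state()['joint_positions'])
E
```

```text
R [[ 0.15941062 -0.98721237]
 [ 0.98721237  0.15941062]] t [0.57720256 0.09495786] yaw 80.82731179668795
resid mm [[-1.1  1.9]
 [ 2.1  2.5]
 [-0.4 -1.2]
 [ 0.2 -1.9]
 [ 2.1 -0.8]
 [-2.9 -0.4]]
blue [  5. 157.] 239 [0.7016 0.4965] tray mm [416.3 -58.8]
blue [ 46. 167.] 328 [0.686  0.4303] tray mm [348.4 -53.9]
blue [ 12. 188.] 95 [0.6517 0.4833] tray mm [395.2 -11.6]
blue [ 58. 206.] 151 [0.6234 0.4092] tray mm [317.6   4.4]
blue [305. 208.] 248 [0.6251 0.0158] tray mm [-70.6 -59.9]
blue [369. 256.] 256 [ 0.5486 -0.0862] tray mm [-183.5   -0.6]
blue [296. 287.] 257 [0.498  0.0293] tray mm [-77.5  67.7]
blue [  6. 315.] 109 [0.4514 0.4825] tray mm [362.5 185.9]
blue [ 31. 351.] 738 [0.3955 0.4406] tray mm [312.2 234.4]
blue [ 52. 407.] 866 [0.3106 0.4046] tray mm [263.2 312.6]
terra [350. 214.] 101 [ 0.6158 -0.0563] tray mm [-143.1  -62.2]
terra [347. 290.] 120 [ 0.4945 -0.0521] tray mm [-158.3   58.2]
fence L [-52.8 132.3]
fence R [ -52.3 -131.4]
[ 1.22296580e+00  2.76038551e-01  1.50511276e+00 -2.00854923e-05
  1.36070753e+00 -1.20989495e-01]
```

```bash
cat >> h.py <<'E'
import json,os,math
_d=np.load('tray.npz');TR,TT=_d['R'],_d['t'];YAW=math.atan2(TR[1,0],TR[0,0])
D=.024
def tray(): # measured pose in tray frame: x,y,z,psi(deg)
    s=status.get_state();q=s['tool_rot'];p=np.array(s['ee_pos'])
    h=2*math.atan2(q[1],q[0])
    x=(p[:2]-TT)@TR; return [x[0],x[1],p[2],(math.degrees(h-YAW)+180)%360-180]
def plan(wps,start=None):
    """wps: (x,y,z mm,psi deg,nrows) of the TCP in the tray frame; prints the rows, remembers the last commanded pose"""
    cur=np.array(start or (json.load(open('cmd.json')) if os.path.exists('cmd.json') else tray()),float)
    rows=[];c=cur.copy()
    for w in wps:
        g=np.array([w[0]/1e3,w[1]/1e3,w[2]/1e3,w[3]],float)
        for k in range(w[4]): rows.append(c+(g-c)*(k+1)/w[4])
        c=g
    while len(rows)%5: rows.append(rows[-1])
    pr=cur
    for i in range(0,len(rows),5):
        o=[];b=cur.copy();h=math.radians(b[3])
        for q in rows[i:i+5]:
            st=np.linalg.norm(q[:3]-pr[:3])*1e3; 
            if st>62.5 or abs(q[3]-pr[3])>10.7: print('STEP TOO BIG',st,q[3]-pr[3])
            pr=q
            dx,dy,dz=q[:3]-b[:3];ch,sh=math.cos(h),math.sin(h)
            v=[round(float(a)/.3,3) for a in (dx*ch+dy*sh,dx*sh-dy*ch,-dz)];wz=round(-(q[3]-b[3])/90,3)
            o.append([v,[0,0,wz]])
        l=o[-1];dx=(l[0][0]*ch+l[0][1]*sh)*.3;dy=(l[0][0]*sh-l[0][1]*ch)*.3
        cur=b+np.array([dx,dy,-l[0][2]*.3,-l[1][2]*90]);print(json.dumps(o))
    json.dump(list(cur),open('cmd.json','w'))
def behind(x,y,psi,z,n,d=24):
    a=math.radians(psi);return (x-d*math.cos(a),y-d*math.sin(a),z,psi,n)
E
python3 - <<'E'
from h import *
print(np.round(tray(),3))
plan([behind(-70.6,-59.9,40,110,15,d=36)])
E
```

```text
[ 0.388  0.516  0.231 86.176]
[[[-0.14, -0.099, 0.027], [0, 0, 0.034]], [[-0.28, -0.198, 0.054], [0, 0, 0.068]], [[-0.42, -0.297, 0.081], [0, 0, 0.103]], [[-0.56, -0.396, 0.108], [0, 0, 0.137]], [[-0.701, -0.494, 0.135], [0, 0, 0.171]]]
[[[-0.161, -0.059, 0.027], [0, 0, 0.034]], [[-0.322, -0.117, 0.053], [0, 0, 0.068]], [[-0.484, -0.175, 0.08], [0, 0, 0.103]], [[-0.645, -0.233, 0.107], [0, 0, 0.137]], [[-0.806, -0.291, 0.134], [0, 0, 0.171]]]
[[[-0.171, -0.014, 0.027], [0, 0, 0.034]], [[-0.342, -0.027, 0.054], [0, 0, 0.068]], [[-0.513, -0.04, 0.081], [0, 0, 0.103]], [[-0.684, -0.053, 0.108], [0, 0, 0.137]], [[-0.855, -0.067, 0.135], [0, 0, 0.171]]]
```

Emit:
{"method": "apply_moves", "body": {
  "plan": [
    [[-0.14, -0.099, 0.027], [0, 0, 0.034]],
    [[-0.28, -0.198, 0.054], [0, 0, 0.068]],
    [[-0.42, -0.297, 0.081], [0, 0, 0.103]],
    [[-0.56, -0.396, 0.108], [0, 0, 0.137]],
    [[-0.701, -0.494, 0.135], [0, 0, 0.171]]
  ],
  "hand": 0.19
}}

```text
clock: 1.02
ee_pos: [0.3019, 0.3674, 0.1908]
tool_rot: [0.246, 0.969, 0.0, 0.0]
wrist_force: [-0.1, 1.3, 0.2]
opening: 0.19
grasp_force: 0.0
```

Emit:
{"method": "apply_moves", "body": {
  "plan": [
    [[-0.161, -0.059, 0.027], [0, 0, 0.034]],
    [[-0.322, -0.117, 0.053], [0, 0, 0.068]],
    [[-0.484, -0.175, 0.08], [0, 0, 0.103]],
    [[-0.645, -0.233, 0.107], [0, 0, 0.137]],
    [[-0.806, -0.291, 0.134], [0, 0, 0.171]]
  ]
}}

```text
clock: 1.65
ee_pos: [0.4733, 0.1755, 0.1506]
tool_rot: [0.374, 0.928, 0.0, 0.0]
wrist_force: [0.7, -0.1, -0.3]
opening: 0.192
grasp_force: 0.0
```

Emit:
{"method": "apply_moves", "body": {
  "plan": [
    [[-0.171, -0.014, 0.027], [0, 0, 0.034]],
    [[-0.342, -0.027, 0.054], [0, 0, 0.068]],
    [[-0.513, -0.04, 0.081], [0, 0, 0.103]],
    [[-0.684, -0.053, 0.108], [0, 0, 0.137]],
    [[-0.855, -0.067, 0.135], [0, 0, 0.171]]
  ]
}}

```text
clock: 2.28
ee_pos: [0.6446, -0.0165, 0.1098]
tool_rot: [0.495, 0.869, 0.0, 0.0]
wrist_force: [0.6, 0.5, 0.9]
opening: 0.188
grasp_force: 0.0
```

```bash
python3 - <<'E'
from h import *
print(np.round(tray(),4),json.load(open('cmd.json')),status.get_state()['opening'],status.get_state()['clock'])
a=snap('wrist','w1.png');b=snap('side','s1.png')
cv2.imwrite('pics/both.png',cv2.cvtColor(np.hstack([cv2.resize(a,(400,300)),cv2.resize(b,(400,300))]),cv2.COLOR_RGB2BGR))
c=optics.get_calibration('wrist')
for n,l in blobs(a).items():
    for q,A in l:
        if A>600: w=p2w('wrist',q,.0635,c)[:2];print(n,q.round(),A,((w-TT)@TR*1e3).round(1))
E
```

```text
[-0.0993 -0.0843  0.1098 39.892 ] [-0.09822189870009496, -0.08291846544826992, 0.10996399410228266, 40.00589446592046] 0.18800194416064972 2.275
blue [89. 40.] 3474 [-78.8  64.4]
blue [317. 207.] 2455 [-72.3 -61.1]
blue [105. 293.] 1971 [-183.6   -2.6]
terra [ 22. 201.] 1153 [-164.7   54.8]
terra [232. 315.] 896 [-149.8  -63.9]
```

View pics/both.png

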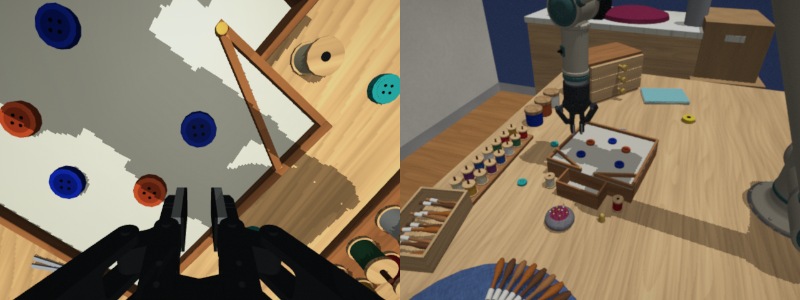

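```bash
python3 - <<'E'
from h import *
print('post',((p2w('wrist',(355,46),.067)[:2]-TT)@TR*1e3).round(1))
X,Y=-71.5,-60.5
plan([behind(X,Y,40,57.5,4,d=36),behind(X,Y,40,57.5,1,d=28),behind(-36,-12,40,57.5,5),behind(-18,0,10,57.5,4),behind(-12,0,0,57.5,1)])
E
```

```text
post [ -6.  -27.4]
[[[-0.001, 0.0, 0.044], [0, 0, 0.0]], [[-0.002, 0.0, 0.087], [0, 0, 0.0]], [[-0.003, 0.0, 0.131], [0, 0, 0.0]], [[-0.004, 0.0, 0.175], [0, 0, 0.0]], [[0.023, 0.0, 0.175], [0, 0, 0.0]]]
[[[0.042, -0.01, -0.0], [0, 0, 0.0]], [[0.083, -0.019, -0.0], [0, 0, 0.0]], [[0.125, -0.029, -0.0], [0, 0, 0.0]], [[0.166, -0.038, -0.0], [0, 0, 0.0]], [[0.208, -0.048, -0.0], [0, 0, 0.0]]]
[[[0.02, -0.008, -0.0], [0, 0, 0.083]], [[0.041, -0.016, -0.0], [0, 0, 0.167]], [[0.062, -0.024, -0.0], [0, 0, 0.25]], [[0.082, -0.032, -0.0], [0, 0, 0.333]], [[0.106, -0.03, -0.0], [0, 0, 0.445]]]
```

Emit:
{"method": "apply_moves", "body": {
  "plan": [
    [[-0.001, 0.0, 0.044], [0, 0, 0.0]],
    [[-0.002, 0.0, 0.087], [0, 0, 0.0]],
    [[-0.003, 0.0, 0.131], [0, 0, 0.0]],
    [[-0.004, 0.0, 0.175], [0, 0, 0.0]],
    [[0.023, 0.0, 0.175], [0, 0, 0.0]]
  ]
}}

```text
clock: 3.0
ee_pos: [0.6396, -0.009, 0.0567]
tool_rot: [0.494, 0.87, -0.0, -0.0]
wrist_force: [-0.3, -0.1, -0.2]
opening: 0.189
grasp_force: 0.0
```

Emit:
{"method": "apply_moves", "body": {
  "plan": [
    [[0.042, -0.01, 0], [0, 0, 0.0]],
    [[0.083, -0.019, 0], [0, 0, 0.0]],
    [[0.125, -0.029, 0], [0, 0, 0.0]],
    [[0.166, -0.038, 0], [0, 0, 0.0]],
    [[0.208, -0.048, 0], [0, 0, 0.0]]
  ]
}}

```text
clock: 3.62
ee_pos: [0.595, 0.0377, 0.0578]
tool_rot: [0.494, 0.87, 0.0, 0.0]
wrist_force: [-0.2, -0.1, -0.0]
opening: 0.19
grasp_force: 0.1
```

```bash
python3 - <<'E'
from h import *
print(np.round(tray(),4))
a=snap('wrist','w2.png');c=optics.get_calibration('wrist');b=snap('top')
cv2.imwrite('pics/both2.png',cv2.cvtColor(np.hstack([cv2.resize(a,(400,300)),cv2.resize(b[150:360,180:460],(400,300))]),cv2.COLOR_RGB2BGR))
for n,l in blobs(a).items():
    for q,A in l:
        if A>600: w=p2w('wrist',q,.0635,c)[:2];print(n,q.round(),A,((w-TT)@TR*1e3).round(1))
E
```

```text
[-5.37000e-02 -2.67000e-02  5.78000e-02  4.00133e+01]
blue [ 86. 226.] 4282 [-75.   70.6]
blue [319. 270.] 4004 [-32.7  -7.4]
terra [ 21. 378.] 2206 [-153.4   58.4]
```

View pics/both2.png

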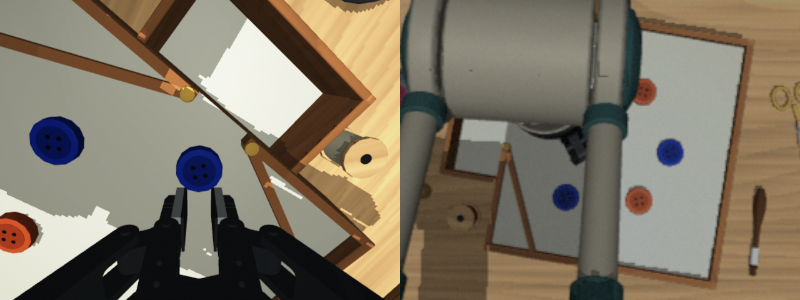

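```bash
python3 - <<'E'
from h import *
P=[((p2w('wrist',q,.067)[:2]-TT)@TR*1e3).round(1) for q in((301,150),(402,237))];print(P,(P[0]+P[1])/2)
E
```

```text
[array([-2.1, 25.9]), array([ -2.3, -22.2])] [-2.2   1.85]
```

```bash
python3 - <<'E'
from h import *
plan([behind(-18,1,10,57.5,4,d=28),behind(-12,1,0,57.5,1,d=28),behind(5,1,0,57.5,3,d=28)],start=[-.0544,-.0274,.0575,40])
E
```

```text
[[[0.018, -0.01, -0.0], [0, 0, 0.083]], [[0.036, -0.021, -0.0], [0, 0, 0.167]], [[0.055, -0.031, -0.0], [0, 0, 0.25]], [[0.073, -0.041, -0.0], [0, 0, 0.333]], [[0.098, -0.042, -0.0], [0, 0, 0.444]]]
[[[0.019, 0.001, -0.0], [0, 0, 0.0]], [[0.038, 0.001, -0.0], [0, 0, 0.0]], [[0.057, 0.001, -0.0], [0, 0, 0.0]], [[0.057, 0.001, -0.0], [0, 0, 0.0]], [[0.057, 0.001, -0.0], [0, 0, 0.0]]]
```

Emit:
{"method": "apply_moves", "body": {
  "plan": [
    [[0.018, -0.01, 0], [0, 0, 0.083]],
    [[0.036, -0.021, 0], [0, 0, 0.167]],
    [[0.055, -0.031, 0], [0, 0, 0.25]],
    [[0.073, -0.041, 0], [0, 0, 0.333]],
    [[0.098, -0.042, 0], [0, 0, 0.444]]
  ]
}}

```text
clock: 4.35
ee_pos: [0.5698, 0.0555, 0.0576]
tool_rot: [0.763, 0.646, 0.0, 0.0]
wrist_force: [0.1, -0.0, 0.4]
opening: 0.188
grasp_force: 0.1
```

Emit:
{"method": "apply_moves", "body": {
  "plan": [
    [[0.019, 0.001, 0], [0, 0, 0.0]],
    [[0.038, 0.001, 0], [0, 0, 0.0]],
    [[0.057, 0.001, 0], [0, 0, 0.0]],
    [[0.057, 0.001, 0], [0, 0, 0.0]],
    [[0.057, 0.001, 0], [0, 0, 0.0]]
  ]
}}

```text
clock: 4.97
ee_pos: [0.5727, 0.0726, 0.0576]
tool_rot: [0.761, 0.649, -0.0, 0.0]
wrist_force: [-0.7, -1.1, 0.9]
opening: 0.192
grasp_force: 0.0
```

```bash
python3 - <<'E'
from h import *
print(np.round(tray(),4))
a=snap('wrist','w3.png');c=optics.get_calibration('wrist')
cv2.imwrite('pics/w3s.png',cv2.cvtColor(cv2.resize(a,(400,300)),cv2.COLOR_RGB2BGR))
for n,l in blobs(a).items():
    for q,A in l:
        if A>600: w=p2w('wrist',q,.0635,c)[:2];print(n,q.round(),A,((w-TT)@TR*1e3).round(1))
E
```

```text
[-0.0227  0.0009  0.0576  0.0778]
blue [320. 180.] 2725 [38.3  1.4]
```

View pics/w3s.png

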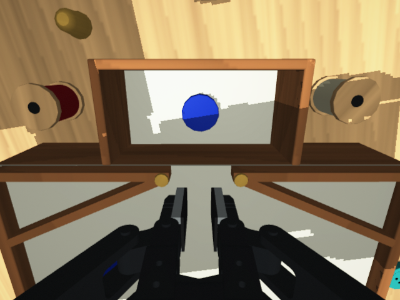

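The first button (wrist image at (200,112)) is in the slot, and the fingers are centred between the posts. Next is the blue button on the left.

```bash
python3 - <<'E'
from h import *
X,Y=-77,68
plan([(-30,1,85,0,2),behind(X,Y,-40,85,4,d=42),behind(X,Y,-40,57.5,3,d=42),behind(X,Y,-40,57.5,1,d=32),behind(-35,12,-40,57.5,5,d=28),behind(-18,1,-10,57.5,4,d=28),behind(-12,1,0,57.5,1,d=28),behind(5,1,0,57.5,3,d=28)])
E
```

```text
[[[-0.012, -0.0, -0.046], [0, 0, 0.0]], [[-0.024, -0.0, -0.092], [0, 0, 0.0]], [[-0.09, -0.079, -0.092], [0, 0, 0.112]], [[-0.156, -0.157, -0.092], [0, 0, 0.223]], [[-0.222, -0.236, -0.092], [0, 0, 0.334]]]
[[[-0.096, -0.035, 0.0], [0, 0, 0.111]], [[-0.096, -0.035, 0.031], [0, 0, 0.111]], [[-0.096, -0.035, 0.061], [0, 0, 0.111]], [[-0.096, -0.035, 0.092], [0, 0, 0.111]], [[-0.063, -0.029, 0.092], [0, 0, 0.111]]]
[[[0.048, 0.011, 0.0], [0, 0, -0.0]], [[0.096, 0.021, 0.0], [0, 0, -0.0]], [[0.144, 0.032, 0.0], [0, 0, -0.0]], [[0.193, 0.042, 0.0], [0, 0, -0.0]], [[0.241, 0.053, 0.0], [0, 0, -0.0]]]
[[[0.02, 0.01, 0.0], [0, 0, -0.083]], [[0.039, 0.019, 0.0], [0, 0, -0.167]], [[0.059, 0.029, 0.0], [0, 0, -0.25]], [[0.079, 0.038, 0.0], [0, 0, -0.333]], [[0.104, 0.039, 0.0], [0, 0, -0.445]]]
[[[0.019, -0.0, 0.0], [0, 0, 0.0]], [[0.038, -0.0, 0.0], [0, 0, 0.0]], [[0.057, -0.0, 0.0], [0, 0, 0.0]], [[0.057, -0.0, 0.0], [0, 0, 0.0]], [[0.057, -0.0, 0.0], [0, 0, 0.0]]]
```

Emit:
{"method": "apply_moves", "body": {
  "plan": [
    [[-0.012, 0, -0.046], [0, 0, 0.0]],
    [[-0.024, 0, -0.092], [0, 0, 0.0]],
    [[-0.09, -0.079, -0.092], [0, 0, 0.112]],
    [[-0.156, -0.157, -0.092], [0, 0, 0.223]],
    [[-0.222, -0.236, -0.092], [0, 0, 0.334]]
  ]
}}

```text
clock: 5.65
ee_pos: [0.492, 0.0173, 0.0865]
tool_rot: [0.905, 0.426, 0.001, 0.001]
wrist_force: [-1.1, -0.6, 0.6]
opening: 0.19
grasp_force: 0.0
```

Emit:
{"method": "apply_moves", "body": {
  "plan": [
    [[-0.096, -0.035, 0.0], [0, 0, 0.111]],
    [[-0.096, -0.035, 0.031], [0, 0, 0.111]],
    [[-0.096, -0.035, 0.061], [0, 0, 0.111]],
    [[-0.096, -0.035, 0.092], [0, 0, 0.111]],
    [[-0.063, -0.029, 0.092], [0, 0, 0.111]]
  ]
}}

```text
clock: 6.28
ee_pos: [0.4732, 0.0094, 0.0565]
tool_rot: [0.937, 0.349, -0.001, -0.001]
wrist_force: [0.1, -0.1, -0.1]
opening: 0.188
grasp_force: 0.0
```

```bash
python3 - <<'E'
from h import *
print(np.round(tray(),4))
a=snap('wrist','w4.png');c=optics.get_calibration('wrist')
for n,l in blobs(a).items():
    for q,A in l:
        if A>600: w=p2w('wrist',q,.0635,c)[:2];print(n,q.round(),A,((w-TT)@TR*1e3).round(1))
E
```

```text
[ -0.1011   0.089    0.0565 -39.9913]
blue [322. 254.] 4071 [-75.6  66. ]
blue [608. 340.] 3291 [-180.5   -0.5]
terra [470. 364.] 1201 [-154.2   49.7]
```

Emit:
{"method": "apply_moves", "body": {
  "plan": [
    [[0.048, 0.011, 0.0], [0, 0, 0]],
    [[0.096, 0.021, 0.0], [0, 0, 0]],
    [[0.144, 0.032, 0.0], [0, 0, 0]],
    [[0.193, 0.042, 0.0], [0, 0, 0]],
    [[0.241, 0.053, 0.0], [0, 0, 0]]
  ]
}}

```text
clock: 6.95
ee_pos: [0.5396, 0.0448, 0.0576]
tool_rot: [0.937, 0.349, 0.0, -0.0]
wrist_force: [0.6, 0.2, 0.8]
opening: 0.187
grasp_force: 0.1
```

```bash
python3 - <<'E'
from h import *
print(np.round(tray(),4))
a=snap('wrist','w5.png');c=optics.get_calibration('wrist')
for n,l in blobs(a).items():
    for q,A in l:
        if A>600: w=p2w('wrist',q,.0635,c)[:2];print(n,q.round(),A,((w-TT)@TR*1e3).round(1))
E
```

```text
[-5.55000e-02  2.91000e-02  5.76000e-02 -3.99912e+01]
blue [249. 111.] 3234 [25.2 -8.2]
blue [318. 272.] 3839 [-35.2  12. ]
terra [614. 343.] 2588 [-138.9  -62. ]
```

Caged on target at (-35,12). Continuing through the gate.

Emit:
{"method": "apply_moves", "body": {
  "plan": [
    [[0.02, 0.01, 0.0], [0, 0, -0.083]],
    [[0.039, 0.019, 0.0], [0, 0, -0.167]],
    [[0.059, 0.029, 0.0], [0, 0, -0.25]],
    [[0.079, 0.038, 0.0], [0, 0, -0.333]],
    [[0.104, 0.039, 0.0], [0, 0, -0.445]]
  ]
}}

```text
clock: 7.62
ee_pos: [0.5702, 0.0557, 0.0576]
tool_rot: [0.759, 0.651, -0.0, -0.0]
wrist_force: [0.1, 0.4, 0.7]
opening: 0.19
grasp_force: 0.0
```

Emit:
{"method": "apply_moves", "body": {
  "plan": [
    [[0.019, 0, 0.0], [0, 0, 0.0]],
    [[0.038, 0, 0.0], [0, 0, 0.0]],
    [[0.057, 0, 0.0], [0, 0, 0.0]],
    [[0.057, 0, 0.0], [0, 0, 0.0]],
    [[0.057, 0, 0.0], [0, 0, 0.0]]
  ]
}}

```text
clock: 8.25
ee_pos: [0.5725, 0.0727, 0.0576]
tool_rot: [0.761, 0.649, -0.0, -0.0]
wrist_force: [0.0, -0.2, 0.3]
opening: 0.188
grasp_force: 0.0
```

```bash
python3 - <<'E'
from h import *
print(np.round(tray(),4))
a=snap('wrist','w6.png');c=optics.get_calibration('wrist')
cv2.imwrite('pics/w6s.png',cv2.cvtColor(cv2.resize(a,(400,300)),cv2.COLOR_RGB2BGR))
X,Y=-182.5,-1
plan([(-35,0,85,0,2),behind(X,Y,0,85,5,d=42),behind(X,Y,0,57.5,2,d=42),behind(X,Y,0,57.5,1,d=32),behind(-18,1,0,57.5,11,d=28),behind(5,1,0,57.5,3,d=28)])
E
```

```text
[-0.0228  0.0011  0.0576  0.0373]
[[[-0.02, 0.002, -0.046], [0, 0, 0.0]], [[-0.04, 0.003, -0.092], [0, 0, 0.0]], [[-0.167, 0.004, -0.092], [0, 0, 0.0]], [[-0.293, 0.004, -0.092], [0, 0, 0.0]], [[-0.419, 0.005, -0.092], [0, 0, 0.0]]]
[[[-0.127, 0.0, 0.0], [0, 0, 0.0]], [[-0.253, 0.001, 0.0], [0, 0, 0.0]], [[-0.253, 0.001, 0.046], [0, 0, 0.0]], [[-0.253, 0.001, 0.092], [0, 0, 0.0]], [[-0.22, 0.001, 0.092], [0, 0, 0.0]]]
[[[0.051, -0.001, 0.0], [0, 0, 0.0]], [[0.102, -0.001, 0.0], [0, 0, 0.0]], [[0.154, -0.002, 0.0], [0, 0, 0.0]], [[0.205, -0.002, 0.0], [0, 0, 0.0]], [[0.256, -0.003, 0.0], [0, 0, 0.0]]]
[[[0.051, -0.0, 0.0], [0, 0, 0.0]], [[0.102, -0.001, 0.0], [0, 0, 0.0]], [[0.153, -0.002, 0.0], [0, 0, 0.0]], [[0.204, -0.002, 0.0], [0, 0, 0.0]], [[0.255, -0.003, 0.0], [0, 0, 0.0]]]
[[[0.051, -0.0, 0.0], [0, 0, 0.0]], [[0.077, -0.0, 0.0], [0, 0, 0.0]], [[0.102, -0.0, 0.0], [0, 0, 0.0]], [[0.128, -0.0, 0.0], [0, 0, 0.0]], [[0.128, -0.0, 0.0], [0, 0, 0.0]]]
```

View pics/w6s.png

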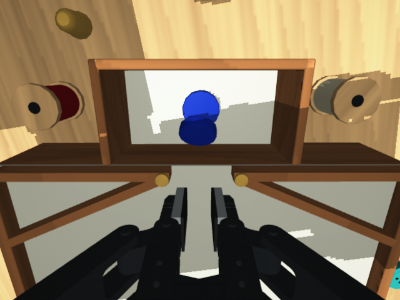

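Both buttons are in the slot, at (201,105) and (198,130), one leaning on the other. Now the third.

Emit:
{"method": "apply_moves", "body": {
  "plan": [
    [[-0.02, 0.002, -0.046], [0, 0, 0.0]],
    [[-0.04, 0.003, -0.092], [0, 0, 0.0]],
    [[-0.167, 0.004, -0.092], [0, 0, 0.0]],
    [[-0.293, 0.004, -0.092], [0, 0, 0.0]],
    [[-0.419, 0.005, -0.092], [0, 0, 0.0]]
  ]
}}

```text
clock: 8.93
ee_pos: [0.5544, -0.0534, 0.0866]
tool_rot: [0.761, 0.649, 0.001, 0.001]
wrist_force: [0.5, 0.4, 0.2]
opening: 0.192
grasp_force: 0.0
```

Emit:
{"method": "apply_moves", "body": {
  "plan": [
    [[-0.127, 0.0, 0.0], [0, 0, 0.0]],
    [[-0.253, 0.001, 0.0], [0, 0, 0.0]],
    [[-0.253, 0.001, 0.046], [0, 0, 0.0]],
    [[-0.253, 0.001, 0.092], [0, 0, 0.0]],
    [[-0.22, 0.001, 0.092], [0, 0, 0.0]]
  ]
}}

```text
clock: 9.55
ee_pos: [0.5428, -0.1157, 0.0562]
tool_rot: [0.761, 0.649, -0.001, -0.002]
wrist_force: [-0.0, 0.7, 0.4]
opening: 0.194
grasp_force: 0.0
```

```bash
python3 - <<'E'
from h import *
print(np.round(tray(),4))
a=snap('wrist','w7.png');c=optics.get_calibration('wrist')
for n,l in blobs(a).items():
    for q,A in l:
        if A>600: w=p2w('wrist',q,.0635,c)[:2];print(n,q.round(),A,((w-TT)@TR*1e3).round(1))
E
```

```text
[-0.2135  0.0003  0.0562  0.033 ]
blue [321. 259.] 4031 [-1.81e+02  1.00e-01]
terra [497. 156.] 3353 [-142.2  -61.2]
terra [159. 192.] 2066 [-155.4   58.4]
```

Emit:
{"method": "apply_moves", "body": {
  "plan": [
    [[0.051, -0.001, 0.0], [0, 0, 0.0]],
    [[0.102, -0.001, 0.0], [0, 0, 0.0]],
    [[0.154, -0.002, 0.0], [0, 0, 0.0]],
    [[0.205, -0.002, 0.0], [0, 0, 0.0]],
    [[0.256, -0.003, 0.0], [0, 0, 0.0]]
  ]
}}

```text
clock: 10.22
ee_pos: [0.5555, -0.0398, 0.0577]
tool_rot: [0.761, 0.649, 0.0, 0.0]
wrist_force: [-0.1, -0.1, -0.5]
opening: 0.191
grasp_force: 0.1
```

Emit:
{"method": "apply_moves", "body": {
  "plan": [
    [[0.051, 0, 0.0], [0, 0, 0.0]],
    [[0.102, -0.001, 0.0], [0, 0, 0.0]],
    [[0.153, -0.002, 0.0], [0, 0, 0.0]],
    [[0.204, -0.002, 0.0], [0, 0, 0.0]],
    [[0.255, -0.003, 0.0], [0, 0, 0.0]]
  ]
}}

```text
clock: 10.85
ee_pos: [0.5667, 0.0357, 0.0576]
tool_rot: [0.761, 0.649, 0.0, -0.0]
wrist_force: [-0.5, -0.5, -0.9]
opening: 0.189
grasp_force: 0.2
```

```bash
python3 - <<'E'
from h import *
print(np.round(tray(),4))
a=snap('wrist','w8.png');c=optics.get_calibration('wrist')
for n,l in blobs(a).items():
    for q,A in l:
        if A>600: w=p2w('wrist',q,.0635,c)[:2];print(n,q.round(),A,((w-TT)@TR*1e3).round(1))
E
```

```text
[-0.0602  0.0009  0.0576  0.0455]
blue [319. 110.] 5458 [26.1  2.1]
blue [318. 272.] 3886 [-33.1   2.2]
```

Still caged. Final push, then retreat.

Emit:
{"method": "apply_moves", "body": {
  "plan": [
    [[0.051, 0, 0.0], [0, 0, 0.0]],
    [[0.077, 0, 0.0], [0, 0, 0.0]],
    [[0.102, 0, 0.0], [0, 0, 0.0]],
    [[0.128, 0, 0.0], [0, 0, 0.0]],
    [[0.128, 0, 0.0], [0, 0, 0.0]]
  ]
}}

```text
clock: 11.52
ee_pos: [0.5727, 0.0731, 0.0576]
tool_rot: [0.761, 0.649, 0.0, 0.0]
wrist_force: [-1.1, -0.2, -0.5]
opening: 0.192
grasp_force: 0.0
```

Emit:
{"method": "apply_moves", "body": {
  "plan": [
    [[-0.02, 0, -0.05], [0, 0, 0]],
    [[-0.03, 0, -0.12], [0, 0, 0]],
    [[-0.03, 0, -0.2], [0, 0, 0]],
    [[-0.03, 0, -0.2], [0, 0, 0]],
    [[-0.03, 0, -0.2], [0, 0, 0]]
  ]
}}

```text
clock: 12.15
ee_pos: [0.5708, 0.0634, 0.1174]
tool_rot: [0.761, 0.648, -0.0, -0.0]
wrist_force: [0.4, -1.3, -0.4]
opening: 0.188
grasp_force: 0.0
```

```bash
python3 - <<'E'
from h import *
print(np.round(tray(),4))
a=snap('wrist','w9.png');b=snap('side','s9.png')
cv2.imwrite('pics/w9s.png',cv2.cvtColor(np.hstack([cv2.resize(a,(400,300)),cv2.resize(b[180:400,150:440],(400,300))]),cv2.COLOR_RGB2BGR))
E
```

```text
[-0.0322  0.0013  0.1174  0.0245]
```

View pics/w9s.png

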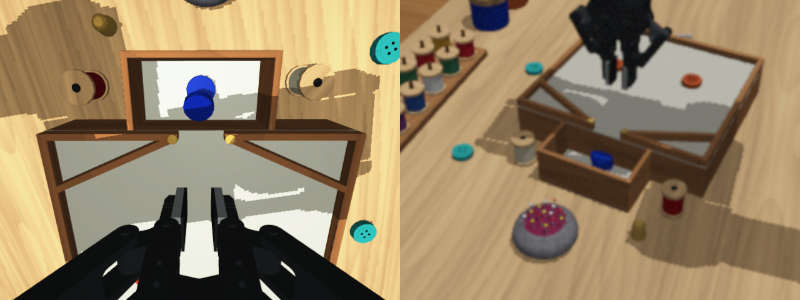

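The wrist view shows the blue stack in the slot at (200,95), and the felt at the gate is empty. In the side view the reels, thimble and pincushion haven't moved. The gripper is clear, so I'm handing in.

```bash
python3 - <<'E'
from h import *
print(ticket.sign_off())
E
```

```text
the job is handed in; nothing more can be done
None
```

I swept the three blue buttons through the gate one at a time and handed the job in at about 12 s; no verdict was returned. In the last pictures the blue buttons are stacked in the catch slot (the third isn't separately visible, but no blue remains by the gate), and the terracotta buttons were never touched.

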